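# Unlock the sleeve board: hold its index plunger out

### The arm

A 6-joint arm with a two-finger parallel gripper is mounted at the origin on the work surface; the furniture and walls round the work are solid. World frame = base frame: x ahead of the robot, y to its left, z up, the work surface at z = 0. Lengths are in m, angles in rad, forces in N, time in s.
With the tool pointing down it reaches from about 0.325 to 0.775 m from the base axis. Payload 5.5 kg.
Tool frame: the origin (TCP) lies between the finger pads; the fingertips stand 8 mm ahead of it and the grasp point (between the pads) lies 11 mm behind it (tcp_to_tips is the distance from the TCP to the fingertips, in m); z points along the fingers, y is the line along which they close (so a half turn about z gives the same grasp; the last joint's range is limited). The gripper opens to 88 mm and grips with 3 to 60 N. Pads are 20 mm wide; open, the fingers measure 115 mm over their backs; the gripper's body (75 mm by 178 mm) begins 61 mm behind the grasp point.
Start: joints at [-1.265, 0.091, 1.231, -0, 1.82, -0.057], TCP at [0.213, -0.561, 0.231] pointing down, gripper open.
Joint ranges: [-2.87, 2.87], [-0.86, 2.18], [0.17, 2.46], [-1.51, 4.65], [0.06, 2.69], [-2.65, 2.65]. Speed limits (rad/s): [2.57, 2.57, 3.01, 3.14, 3.14, 3.14].

### API

Orientations are given as a unit quaternion [w, x, y, z].
In Python, from bench import * gives the robot as it stands. Calls block until the motion is done:
- move_to(position, orientation): joint-space move of the TCP to a pose.
- move_l(position, speed=0.15, orientation=None): straight line of the TCP; orientation=None keeps the orientation; speed is the mean speed in m/s.
- movej(angles): joint-space move.
- gripper_open() and close(): open the fingers fully, or close them until they stop; the grip force is fixed at half the most.
- hold(seconds).
- inverse_kinematics(position, orientation): joint angles nearest the present ones, or None.
- state(): the state.
- get_image(name): name is "scene" or "top"; returns a dict with "frame" (420x560x3 uint8, blue, green, red), "depth" (420x560 float32, m along the optical axis (not along the pixel's ray), 0 where there is no reading), "camera_matrix" (3x3 intrinsics, pixels), "view" (4x4, takes a point from world to camera coordinates). Camera axes: x right, y up, looking along -z (the intrinsics and any distortion apply to the point x, -y, -z); pixel columns grow to the right and rows downward; lengths in m; the calibration is good to about 2 mm. A picture is of the moment at which its call begins.
A pose or a line that the arm cannot do raises IKError and nothing moves.
- job_done(): hands the job in; it is judged then, once.
The state is a dict: "time": time; "joint_pos": joint angles; "dq": joint speeds; "joint_torque": joint torques, N m; "ee_pos": TCP position; "ee_rot": TCP orientation; "ft_force": force on the tool from outside, world axes, zero at the start; "moment": the same for the moment, N m; "finger_gap": finger opening in m; "finger_force": force on a finger pad.
Only numpy, scipy, OpenCV 4.12 (cv2) and the standard library are available. Lean on these libraries where they do the work, as an engineer would, in place of code of your own. Each camera call takes 0.05 s, during which the arm holds its last target. There are 200 camera calls.

### The job

I am about to swing this ironing sleeve board round to its next hole and need the index plunger held out for me. By its upright tab, slide the flat steel keeper all the way out from over the plunger's collar and leave it out, then take the round plunger knob and pull it straight up to its stop against the spring. Finish while still holding the knob up there; do not swing the board yourself or push the things lying around about.

Things in the scene. Friction and masses are not known exactly. Their poses are not given: they have to be found in the camera images.
- board_base: grey cast base, fixed to the table, plate 300 x 170 mm, top at 14 mm. Origin at table height right under the plunger's vertical axis; x points from the plunger to the board's swivel column (160 mm away), y is the way the keeper slides out, z up. In this frame the plate spans x -75 to +225, y -85 to +85 mm.
- sleeve_board (a joint): swivel of the grey cloth-covered, tapered sleeve board (365 x 110 mm, 94 to 122 mm above the table) with its steel index sector (a fan with five holes), rad, 0 at the start, positive anticlockwise from above. The seated pin leaves 0.01 rad of play. The board points along the base's +y; its near edge is 105 mm from the knob's axis in +x.
- keeper (a joint): how far the forked keeper has slid out, m: 0 to 0.004 at the start, 0.032 at its end stop, where the fork is clear of the plunger's collar. Moves only along the base's +y, with 2 N of friction; stays where it is left. With the fork over the collar (below about 0.029) the plunger rises only 2.5 mm.
- keeper_tab (a point): point in the middle of the keeper's upright steel tab, 15 mm below its top, 90 mm above the table. The tab is a plate 28 mm wide (along the base's x), 8 mm thick (along y), from 66 to 105 mm above the table, at the end of the 36 mm wide keeper plate (top at 66 mm); at the start 74 to 78 mm from the knob's axis, on its +y side.
- plunger (a joint): lift of the sprung plunger, m: 0 seated, 0.015 at its upper stop. The spring pulls down with 6 N seated and 13.5 N at the stop; let go, it snaps back. The 9 mm thick pin leaves the hole at 9 mm of lift.
- knob (a point): centre of the plunger's knob, on its axis, 94 mm above the table while seated; rises with the plunger. Black ribbed cylinder, 28 mm diameter (30 mm over the ribs), gripped between 83 and 105 mm above the table while seated (top at 107 mm), on a 10 mm steel stem.
- plunger_knob: the plunger with its knob; this frame's origin is on the plunger's axis at table height while seated and rises with the plunger; axes as the base.
- seat_hole (a point): mouth of the index sector's hole in which the pin sits at the start, on the plunger's axis, 27 mm above the table (fixed). Over it a cast bridge carries the plunger (base frame x -62 to 24, y -35 to 55 mm, top at 48 mm), with two steel gibs that guide the keeper (x 14 to 26 mm either side, y 16 to 54 mm, top at 70 mm).
- usb_charger: loose white wall charger, 46 x 42 x 42 mm, beside the base, on the side to which the keeper slides; origin at the centre of its underside. To be left alone.
- eraser: loose eraser in a green card sleeve, 21 x 52 x 12 mm, on the table on the other side of the base; origin at the centre of its underside. To be left alone.

How it is judged:
On the way, in this order (a step that is already met when the one before it is completed fails the run):
1. the keeper is slid out to its stop (at least 29 of 32 mm) while the plunger is still seated (value of joint keeper above 0.029 m and value of joint plunger below 0.005 m), for 0.2 s.
2. the plunger is pulled up to its stop (at least 12.5 of 15 mm) by its knob (value of joint plunger above 0.0125 m and contact force between the fingers and plunger_knob above 2 N), for 0.2 s.
At the end, for the whole second after the job is handed in: The fingers hold the knob (over 2 N of contact) with the plunger lifted at least 12.5 mm of its 15 mm, its pin clear of the hole; the keeper stands out by at least 29 of 32 mm, so nothing but the gripper holds the plunger up; the board is within 0.04 rad of where it was (all of step 2 and value of joint keeper above 0.029 m and value of joint sleeve_board between -0.04 and 0.04 rad); the arm keeps its last pose, push and grip.
It fails at once if the sleeve board is swung more than 0.06 rad (value of joint sleeve_board above 0.06 rad or value of joint sleeve_board below -0.06 rad).
It fails at once if a bystander is pushed more than 25 mm (distance of any of usb_charger, eraser from where it was at the start of the episode above 0.025 m).
It also fails if it takes over 34 s, if anything falls off the work surface, if the arm or the gripper's body presses on something with over 40 N, if the wrist force passes 120 N, or if a joint passes its speed limit or range.

## Working session

There is one attempt and no reset: what is moved stays moved. The work goes in short steps, each a Python script; the robot and the scene stay as the last script left them, time stands still between calls to the robot, and variables do not carry over. Pictures are saved under pics/ and viewed, at most 10 in all, crops included, and the job is handed in when it is done.

```bash
mkdir -p pics
cat > h.py <<'E'
from bench import *
import numpy as np, cv2
def snap(n):
    g=get_image(n); np.savez('%s.npz'%n,**g); return g
def pt(g,u,v):
    K=g["camera_matrix"];d=g["depth"][int(v),int(u)]
    c=np.array([(u-K[0,2])/K[0,0]*d,-(v-K[1,2])/K[1,1]*d,-d,1]);return (np.linalg.inv(g["view"])@c)[:3]
E
python3 - <<'E'
from h import *
for n in("scene","top"):
    g=snap(n);cv2.imwrite(f"pics/{n}0.png",g["frame"])
print(state())
E
```

```text
{'time': 0.1, 'joint_pos': array([-1.26468049e+00,  9.17804454e-02,  1.23177886e+00,  1.82244431e-06,
        1.81984952e+00, -5.66915359e-02]), 'dq': array([-4.18009808e-04, -1.49231559e-03, -3.78469833e-03,  8.11506503e-05,
        3.88502145e-04, -1.82647283e-03]), 'joint_torque': array([ 4.07979271e-03, -4.47853661e+01, -4.07572353e+01,  6.99883397e-02,
        2.83820916e-02, -1.22176675e-04]), 'ee_pos': array([ 0.21286088, -0.56067876,  0.22961428]), 'ee_rot': array([-9.01143133e-04,  9.83590977e-01,  1.80410548e-01, -1.12079557e-04]), 'ft_force': array([ 0.18133179,  0.12636896, -0.72538816]), 'moment': array([-0.02522898,  0.00723714,  0.02405772]), 'finger_force': 0.0, 'finger_gap': 0.08824527230290652}
```

View pics/scene0.png

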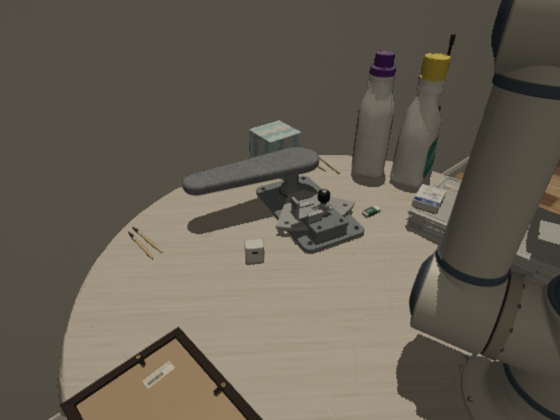

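View pics/top0.png

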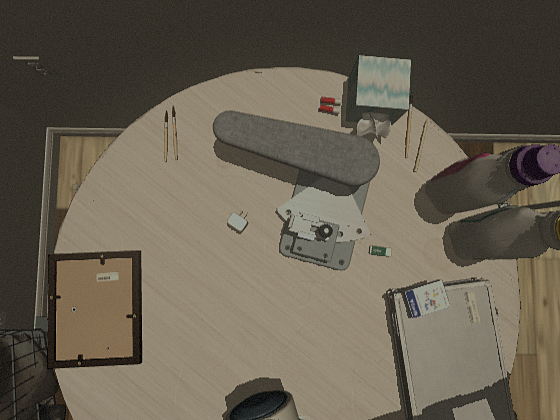

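The top view shows the knob near (325,231), with the keeper running left to its tab near (291,226). The charger is at (238,221) and the eraser at (380,251). I'll enlarge both views.

Run:
```python
import numpy as np,cv2
a=np.load('top.npz')['frame'][190:280,260:380];b=np.load('scene.npz')['frame'][175:255,260:370]
a=cv2.resize(a,(720,540),interpolation=cv2.INTER_CUBIC);b=cv2.resize(b,(770,560),interpolation=cv2.INTER_CUBIC)
cv2.imwrite('pics/tc.png',a);cv2.imwrite('pics/sc.png',b)
```

```text
(no output)
```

View pics/tc.png

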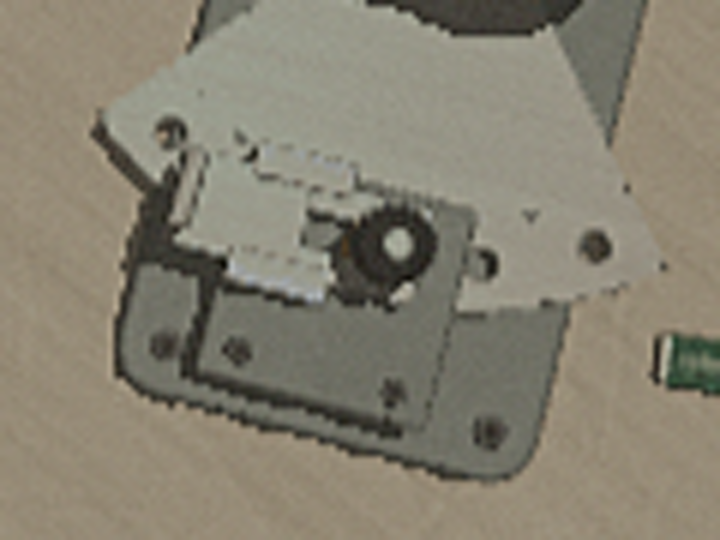

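View pics/sc.png

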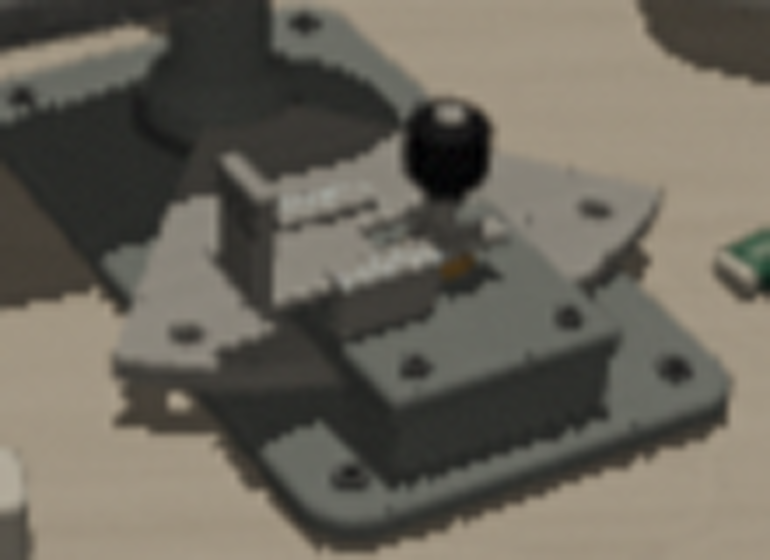

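The top crop shows the knob cap centre at (397,243), which is full-image (326.2,230.5). The tab's top edge runs from (200,150) to (182,222), so its centre is about (291.5,221). Next I'll compute positions by intersecting these rays with the known heights.

```bash
cat >> h.py <<'E'
def ray(g,u,v,z):
    K=g["camera_matrix"];T=np.linalg.inv(g["view"])
    d=T[:3,:3]@np.array([(u-K[0,2])/K[0,0],-(v-K[1,2])/K[1,1],-1]);o=T[:3,3]
    return o+d*(z-o[2])/d[2]
E
python3 - <<'E'
from h import *
g=np.load('top.npz');s=np.load('scene.npz')
c=lambda x,y:(260+x/6-.4,190+y/6-.4)
S=lambda x,y:(260+x/7-.4,175+y/7-.4)
print('knob',ray(g,*c(397,243),.107),pt(g,326,230)); print('knobS',ray(s,*S(450,112),.107))
print('tab',ray(g,*c(200,150),.105),ray(g,*c(182,222),.105),pt(g,291,221))
print('tabS',ray(s,*S(232,158),.105),ray(s,*S(265,197),.105))
# board axis dir: bridge edge, screws on plate
a,b=ray(g,*c(165,347),.014),ray(g,*c(490,433),.014);print('plate screws',a,b,np.degrees(np.arctan2(*(a-b)[1::-1])))
a,b=ray(g,*c(195,377),.048),ray(g,*c(420,432),.048);print('bridge',np.degrees(np.arctan2(*(a-b)[1::-1])))
print('T',np.linalg.inv(g["view"])[:3,3],'charger',pt(g,238,221))
E
```

```text
knob [ 0.52711426 -0.07575445  0.107     ] [ 0.52730051 -0.07612973  0.10779384]
knobS [ 0.52969477 -0.0771369   0.107     ]
tab [ 0.55928308 -0.00657593  0.105     ] [ 5.33887500e-01 -3.66185051e-04  1.05000000e-01] [ 0.5458618  -0.00270217  0.10244803]
tabS [ 0.55899418 -0.00539734  0.105     ] [0.53565548 0.00183051 0.105     ]
plate screws [0.48925634 0.00101726 0.014     ] [ 0.45697403 -0.12553138  0.014     ] 75.68917466801915
bridge 76.76800616082984
T [0.49853562 0.04396322 0.91638345] charger [0.54831824 0.11405797 0.04091496]
```

Run:
```python
from h import *
for n in ('top','scene'):
    g=np.load(n+'.npz');d=g['depth'];v,u=np.mgrid[0:420,0:560];K=g['camera_matrix']
    P=np.stack([(u-K[0,2])/K[0,0]*d,-(v-K[1,2])/K[1,1]*d,-d,0*d+1],-1)@np.linalg.inv(g['view']).T
    P=P[d>0]
    print(n,'rows x .1-.8, cols y -.7..+.2, max z cm')
    for x in np.arange(.8,.05,-.1):
        print(round(x,1),[int(100*max(P[(abs(P[:,0]-x)<.05)&(abs(P[:,1]-y)<.05)][:,2],default=-.01)) for y in np.arange(-.7,.25,.1)])
q=np.array([0,np.cos(np.radians(7)),-np.sin(np.radians(7)),0])
for p in ([.551,.012,.2],[.551,.012,.081],[.528,-.076,.083]): print(inverse_kinematics(p,q))
```

```text
top rows x .1-.8, cols y -.7..+.2, max z cm
0.8 [-1, -1, -1, 0, 11, 11, 11, 12, 12, 12]
0.7 [-1, -1, -1, 34, 23, 12, 12, 12, 12, 12]
0.6 [0, -1, 27, 34, 26, 12, 12, 11, 4, 0]
0.5 [-1, 0, 26, 30, 0, 2, 10, 10, 4, 0]
0.4 [-1, 0, 5, 7, 7, 5, 1, 0, 0, 0]
0.3 [-1, 0, 5, 5, 7, 5, 0, 0, 0, 0]
0.2 [-1, -1, 5, 5, 5, 0, 0, 22, 21, 0]
0.1 [-1, -1, 5, 5, 5, 0, 0, 0, 0, 0]
scene rows x .1-.8, cols y -.7..+.2, max z cm
0.8 [-1, -1, -1, 0, 11, 11, 11, 12, 12, 12]
0.7 [-1, -1, -1, 35, 24, 12, 12, 12, 12, 12]
0.6 [36, -1, 35, 35, 27, 12, 12, 11, 4, 0]
0.5 [-1, -1, 35, 35, 0, 2, 10, 10, 4, 0]
0.4 [-1, -1, 5, 7, 7, 5, 1, 0, 0, 0]
0.3 [-1, -1, -1, 5, 7, 5, 0, 0, 0, 0]
0.2 [-1, -1, 5, 5, 5, -1, -1, 50, 54, 0]
0.1 [-1, -1, 5, 5, 5, -1, -1, 44, 53, 0]
[-3.99554166e-02 -4.46675997e-02  1.42265104e+00 -4.44089210e-16
  1.76360921e+00  1.77518701e+00]
[-3.99554166e-02 -1.74336445e-02  1.60706109e+00 -4.44089210e-16
  1.55196521e+00  1.77518701e+00]
[-2.06737788e-01 -6.64631710e-02  1.65112326e+00 -4.44089210e-16
  1.55693257e+00  1.60840463e+00]
```

Two 35 cm bottles stand between the start pose and the work, so I'll route inside them.

```bash
cat >> h.py <<'E'
th=np.radians(76); ey=np.array([np.cos(th),np.sin(th),0]); ex=np.array([np.sin(th),-np.cos(th),0])
knob=np.array([.5285,-.0763,0]); q=np.array([0,np.cos(np.radians(7)),-np.sin(np.radians(7)),0])
at=lambda x,y,z: knob+ex*x+ey*y+[0,0,z]
E
python3 - <<'E'
from h import *
move_l([.35,-.14,.22],speed=.3)
move_to(at(0,86,0)*0+at(0,.086,.17),q)
g=snap('top');cv2.imwrite('pics/t2.png',cv2.resize(g['frame'][150:290,200:400],(800,560),interpolation=cv2.INTER_CUBIC))
g=snap('scene');cv2.imwrite('pics/s2.png',cv2.resize(g['frame'][100:260,200:400],(750,600),interpolation=cv2.INTER_CUBIC))
s=state();print(s['time'],s['ee_pos'],at(0,.086,.17),s['ft_force'])
E
```

```text
2.8167 [0.54910635 0.0057807  0.17089809] [0.54930528 0.00714543 0.17      ] [-0.55250317 -0.64534345 -0.42658975]
```

View pics/s2.png

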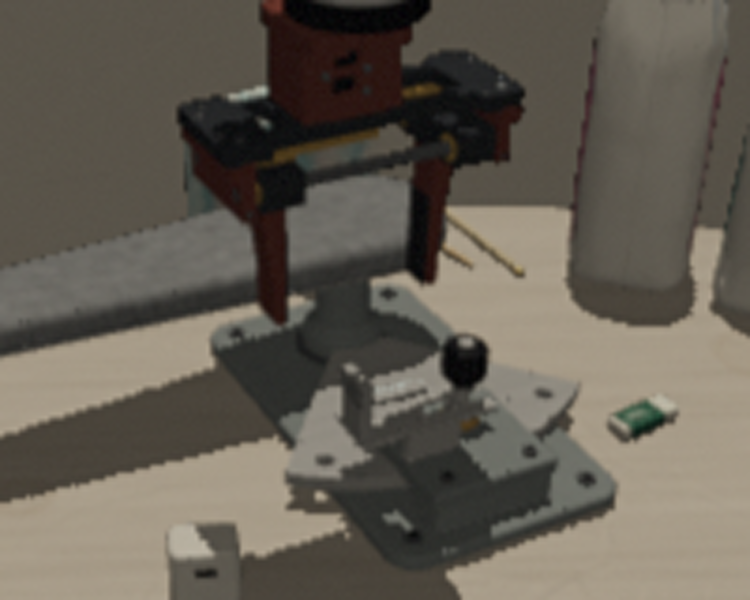

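The fingers straddle the tab along the slide direction: the left tip is at (275,315), the right at (425,280), and the tab at (355,400) below. Now I'll descend and grip.

Run:
```python
from h import *
move_l(at(0,.086,.083),speed=.1)
print(state()['ft_force'])
close();s=state();print(s['time'],s['finger_gap'],s['finger_force'],s['ft_force']@ey)
print('tcp rel',(s['ee_pos']-knob)@ey)
for y in np.arange(.09,.124,.003):
    move_l(at(0,y,.083),speed=.05);s=state()
    print(round(y,3),((s['ee_pos']-knob)@ey).round(4),(s['ft_force']@ey).round(1),s['finger_gap'].round(4),s['time'].__round__(1))
    if abs(s['ft_force']@ey)>15: break
g=snap('scene');cv2.imwrite('pics/s3.png',cv2.resize(g['frame'][160:260,250:390],(784,560),interpolation=cv2.INTER_CUBIC))
```

```text
[-0.51403314 -0.47216112  0.72919776]
5.0333 0.00838280664907466 29.99401420354843 -2.1510119637619933
tcp rel 0.08577658255933868Traceback (most recent call last):
  File "<stdin>", line 8, in <module>
AttributeError: 'float' object has no attribute 'round'
```

Run:
```python
from h import *
for y in np.arange(.094,.124,.003):
    move_l(at(0,y,.083),speed=.05);s=state()
    print(*np.round([y,(s['ee_pos']-knob)@ey,s['ft_force']@ey,s['finger_gap'],s['time']],4))
    if abs(s['ft_force']@ey)>15: break
g=snap('scene');cv2.imwrite('pics/s3.png',cv2.resize(g['frame'][160:260,250:390],(784,560),interpolation=cv2.INTER_CUBIC))
```

```text
0.094 0.0946 -0.5103 0.0081 5.5333
0.097 0.0974 0.8124 0.0079 5.7833
0.1 0.1003 0.7658 0.0078 6.0333
0.103 0.1033 -0.6603 0.0077 6.2833
0.106 0.1061 -1.3799 0.0078 6.5333
0.109 0.1063 -11.4046 0.0079 6.7833
0.112 0.1066 -20.3373 0.0079 7.0333
```

View pics/s3.png

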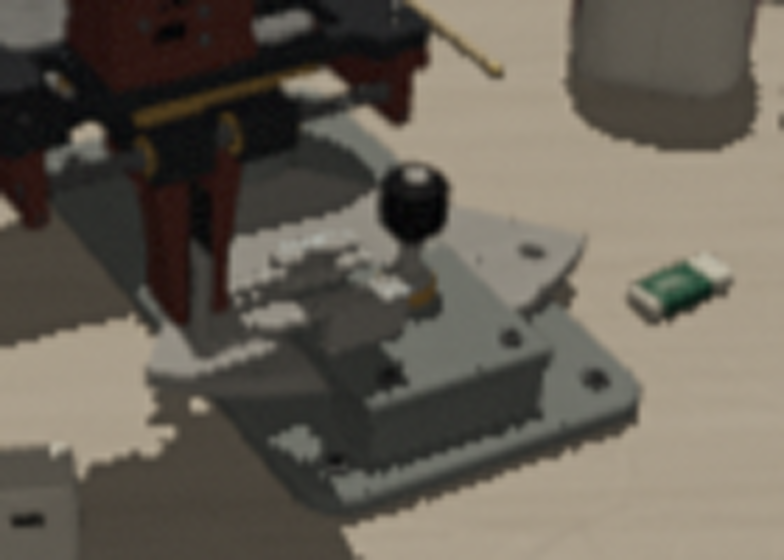

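The stop came at 106 mm, which matches the expected 74 + 32 mm. The picture shows the tab gripped at (200,300), clear of the knob at (413,200). Next I'll release and go to the knob.

Run:
```python
from h import *
move_l(at(0,.1066,.083),speed=.05); hold(.2); gripper_open()
s=state();print(s['time'],s['finger_gap'])
move_l(at(0,.1066,.145),speed=.15); move_l(at(0,0,.145),speed=.15); move_l(at(0,0,.084),speed=.1)
close();s=state();print(s['time'],s['finger_gap'],s['finger_force'],s['ft_force'])
g=snap('scene');cv2.imwrite('pics/s4.png',cv2.resize(g['frame'][160:260,250:390],(784,560),interpolation=cv2.INTER_CUBIC))
```

```text
8.8167 0.0874521849486306
11.9667 0.02709744899622785 30.000051975657698 [-0.01464425 -0.50689776  0.7377126 ]
```

View pics/s4.png

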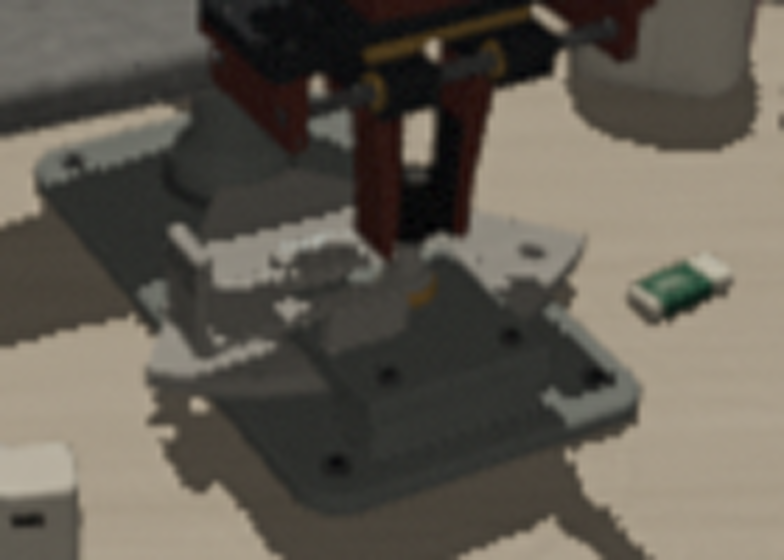

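The knob is gripped (fingers at (375,240) and (460,225)), and the keeper tab still stands out at (190,280). Now I'll pull up.

Run:
```python
from h import *
z0=state()['ee_pos'][2]
for dz in (.003,.006,.009,.012,.014,.015,.016,.017,.018):
    move_l(at(0,0,.084+dz),speed=.04);s=state()
    print(*np.round([dz,s['ee_pos'][2]-z0,s['ft_force'][2],s['finger_force'],s['finger_gap'],s['time']],4))
    if s['ft_force'][2]<-22: break
hold(.4);s=state();print(s['ee_pos'][2]-z0,s['ft_force'],s['time'])
```

```text
0.003 0.0021 -7.7058 29.9987 0.0274 12.2667
0.006 0.0053 -8.3977 29.9986 0.0272 12.5167
0.009 0.0084 -10.792 29.9983 0.0275 12.7667
0.012 0.0114 -11.9304 29.998 0.0266 13.0167
0.014 0.0134 -12.7507 29.998 0.0266 13.2667
0.015 0.0145 -14.8193 29.9978 0.0271 13.5167
0.016 0.0151 -13.8056 29.9975 0.0269 13.7667
0.017 0.0151 -19.3553 29.9968 0.0269 14.0167
0.018 0.0151 -22.9878 29.9961 0.027 14.2667
0.015184825608912392 [  9.64680213  -0.99877844 -22.14275048] 14.6667
```

Run:
```python
from h import *
print(job_done())
```

```text
the job is handed in; nothing more can be done
None
```

The keeper is slid out to its end stop and left out, and the gripper is holding the plunger knob up at its stop, about 15 mm of lift; I handed the job in at about 14.7 s, and no verdict was returned.

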